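# Clamp the printing block on the proofing board

## Task

Push the mounted printing block along its channel until it is fully home against the end stop, and only then push the toggle clamp's lever over past its dead point until it snaps into lock and the clamp's rubber pad presses the block down. Only push: lift nothing, and leave the tape roll, the jar and the tin where they stand.

Things in the scene. Friction and masses are not known exactly. Their poses are not given: they have to be found in the camera images.
- board: Fixed plywood board on the bench, 160 x 360 x 18 mm (board x, y, z). Origin: centre of its underside; z up, y along the channel towards stop and clamp. On top, two rails 10 mm high form a channel 85 mm wide (x -42.5 to 42.5) from y -165 to the stop. Clamp's steel base behind the stop: y 40 to 130, x -31 to 31, up to 57 mm above the board.
- stop_face (a point): Point on the face of the end stop, a bar 12 mm thick (towards +y) and 16 mm high across the channel. The point: board x 0, y 20, z 29 mm (half the height of the block lying there). Axes as the board's.
- block_center (a point): Centre of the loose printing block: wooden mount with etched zinc plate on top, 80 x 100 x 23 mm (x, y, z, along the board's axes), 0.2 to 0.4 kg. Lies flat in the channel, 25 to 55 mm short of the stop at the start. Home, its centre is 50 mm from the stop's face along board y. Slides with 1 to 4 N.
- lever (a joint): Clamp lever's angle (rad); hinge along board x at board y 100, z 63 mm. 0: open (start), leaning 35 deg towards the block (-y); grows as it is pushed to +y; upright 0.61, dead point 0.96, locked 1.57 (55 deg past upright). A spring drives it back to 0 before the dead point, on to 1.57 beyond it, and holds it. It takes up to about 7 N near the ball. The pad meets the block only after the dead point.
- lever_ball (a point): Centre of the 26 mm black ball on the lever's end, 130 mm from its hinge; below it an 18 mm thick black grip, 55 mm long, on an 11 mm steel rod. Open, the ball is at board x 0, y 26, z 170 mm; it swings over the top (z 193) to y 206, z 138 when locked.
- clamp_pad: Rubber pad, 18 mm across, on a sprung spindle at the end of the clamp's arm. Origin: centre of its underside; z along the spindle. Open, arm and pad stand raised under the lever, over the stop (board y -25 to 50, pad underside about z 88 mm, arm up to z 120). Clamped, it presses on the block's top at board x 0, y -10 mm.
- tape: Bystander: roll of brown tape lying flat, 90 mm across, 38 mm high. Origin: centre of its underside.
- jar: Bystander: ink jar, 60 mm across, 55 mm high. Origin: centre of its underside.
- tin: Bystander: flat metal tin, 35 x 60 mm and 99 mm high with its black cap. Origin: centre of its underside.
Things that resemble listed ones, but are neither listed nor needed, are in the scene too. What is shaped like the part that bears block_center but pink or turquoise is not meant.

How it is judged (in metres and radians):
On the way, in this order (a step that is already met when the one before it is completed fails the run):
1. the block is home against the stop (gap under 3 mm) while the clamp is still open (y of block_center in the frame of stop_face above -0.053 m and value of joint lever below 0.4 rad), for 0.2 s.
2. the lever is over and locked (value of joint lever above 1.48 rad), for 0.2 s.
At the end, for the whole second after the job is handed in: The block lies at rest within 3 mm of the stop, the lever is locked (joint above 1.48 rad) and the pad presses on the block with more than 3 N (y of block_center in the frame of stop_face above -0.053 m and value of joint lever above 1.48 rad and contact force between clamp_pad and block above 3 N and linear speed of block below 0.01 m/s); the robot touches nothing.
It fails at once if the block is lifted (more than 6 mm) or tipped (z of block_center in the frame of board above 0.0355 m or angle between block_center's own z axis and vertical above 0.12 rad).
It fails at once if the tape roll, the jar or the tin is moved more than 15 mm (distance of any of tape, jar, tin from where it was at the start of the episode above 0.015 m).
It also fails if it takes over 48 s, if anything falls off the work surface, if the arm or the gripper's body presses on something with over 40 N, if the wrist force passes 120 N, or if a joint passes its speed limit or range.

## Robot

A 6-joint arm with a two-finger parallel gripper is mounted at the origin on the work surface. World frame = base frame: x ahead of the robot, y to its left, z up, the work surface at z = 0. Lengths are in m, angles in degrees, forces in N, time in s.
With the tool pointing down it reaches from about 0.375 to 0.9 m from the base axis. Payload 3.1 kg.
Tool frame: the origin (TCP) lies on the centre line of the jaws, within the pads' length; the fingertips stand 25 mm ahead of it and the grasp point (between the pads) lies 6 mm ahead of it; z points along the fingers, y is the line along which they close (so a half turn about z gives the same grasp; the last joint's range is limited). The gripper opens to 87 mm and grips with 3 to 60 N. Pads are 19 mm wide; open, the fingers measure 117 mm over their backs; the gripper's body (75 mm by 190 mm) begins 51 mm behind the grasp point.
Start: joints at [59.674, 30.224, 82.088, -0, 67.689, -10.227], TCP at [0.215, 0.587, 0.248] pointing down, gripper open.
Joint ranges: [-176.69, 176.69], [-43.24, 126.21], [12.49, 139.97], [-82, 262], [0, 151.66], [-163.58, 163.58]. Speed limits (degrees/s): [159.86, 159.86, 180, 180, 180, 180].

## Interface

Orientations are given as a 3x3 rotation matrix whose columns are the frame's x, y, z axes.
In Python, from rig import bot, cams, models gives the robot as it stands. The module is installed in compiled form; this text tells all that it offers.
- The arm moves only by the shell command python3 -m handwheel 'ROWS' [OPENING]. ROWS is JSON, a list of rows, each a list of 6 numbers: the shift along the world's x, y, z each as a share of 1 m, from -1 to 1, then the turn, a rotation vector about the world's x, y, z each as a share of 2 rad, from -1 to 1. In form: [[dx, dy, dz, wx, wy, wz], ...]. A call has exactly 8 rows; each row is the pose to reach, as a shift and turn from the pose commanded when the call began; what a row does not reach only later rows make up. A row lasts 1/12 s, in which the tool goes at most 41.7 mm and 7.16 degrees, less where a joint would pass 70% of its speed; a pose out of reach is approached as far as the arm can. A call with a number of a shift or a turn outside -1 to 1 is refused whole. A call with a gripper value outside its range is refused whole. OPENING is the opening, from -1 (shut) to 1 (fully open), so that 0 is half open, set as the call begins (- or left out, the last holds). The fingers move at their own pace and stop on an object; the grip force is fixed at half the most. Time passes only in rows, so rows that repeat a pose let the fingers close, or fill a call up. It gives the time, the measured TCP pose, the force, the opening and the grip force at its end, in the units of the state.
- bot.read_state(): the state, without advancing time (a new reading comes with each control period).
- cams.capture(name): name is "scene" or "top" or "wrist"; returns (picture, depth): 384x512x3 uint8, blue, green, red; 384x512 float32, m along the optical axis (not along the pixel's ray), 0 where there is no reading.
- cams.calibration(name): a dict with "mtx" (3x3 intrinsics, pixels), "dist_coeffs" ([k1, k2, p1, p2, k3] as OpenCV has them; the pictures are not rectified), "R" (3x3) and "t" (3): a world point X has camera coordinates R X + t; the wrist camera has in their place "tool_from_camera" (4x4, takes a point from camera to tool coordinates, whose origin is the TCP and whose axes are the flange's). Camera axes: x right, y down, z forward; pixel columns grow to the right and rows downward; lengths in m; the calibration is good to about 2 mm. A picture is of the moment at which its call begins: read the wrist's pose just before it. calibration takes no time and is no camera call.
- bot.hand_in(): hands the job in; it is judged then, once.
Trained networks look in the newest picture that a camera, given by its name, has taken for a name from the list of things; names that differ only in an ending like _2 or _b are one class to them, and where a whole thing is asked for, a point or a joint stands for the part that bears it (a point fixed in the world has none). Each returns a list of dicts, best first, with "conf" (0 to 1); they miss things now and then, are a little off and sometimes report something else, mostly with a low value. They report only what shows in the picture. A call takes as long as a camera call. They do not tell look-alikes from the thing itself.
- models.spot_in(query, camera): "position" ([column, row] in pixels, amid what is visible of it).
- models.tip_of(query, camera): "position" ([column, row] in pixels: a listed point, or the origin of a listed thing).
The state is a dict: "time_s": time; "joint_positions": joint angles; "qvel": joint speeds; "tau": joint torques, N m; "position": TCP position; "tcp_rot": TCP orientation; "force": force on the tool from outside, world axes, zero at the start; "moment": the same for the moment, N m; "opening": opening from 0.0 (shut) to 1.0 (fully open); "grasp_force": force on a finger pad.
Only numpy, scipy, OpenCV 4.12 (cv2) and the standard library are available. Lean on these libraries where they do the work, as an engineer would, in place of code of your own. Each camera call takes 0.05 s, during which the arm holds its last target. There are 200 camera calls.

## Working session

There is one attempt and no reset: what is moved stays moved. The work goes in short steps, Python scripts to look and compute and a shell command to move; the robot and the scene stay as the last step left them, time stands still between calls to the robot, and variables do not carry over. Pictures are saved under pics/ and viewed, at most 10 in all, crops included, and the job is handed in when it is done.

```bash
mkdir -p pics
cat > h.py <<'E'
import numpy as np, cv2
from rig import bot, cams, models
def world(name,px,depth=None,z=None,st=None):
    c=cams.calibration(name)
    u=cv2.undistortPoints(np.array([[px]],float),np.array(c["mtx"]),np.array(c["dist_coeffs"]))[0,0]
    ray=np.array([u[0],u[1],1.])
    if "R" in c: R=np.array(c["R"]).T; o=-R@np.array(c["t"])
    else:
        T=np.array(c["tool_from_camera"]); Rt=np.array(st["tcp_rot"]); R=Rt@T[:3,:3]; o=Rt@T[:3,3]+np.array(st["position"])
    d=R@ray
    s=depth if depth is not None else (z-o[2])/d[2]
    return o+s*d
E
python3 - <<'E'
from h import *
ims=[]
for n in("scene","top"):
    p,d=cams.capture(n); np.save(n+"_d.npy",d); cv2.imwrite(f"{n}.png",p); cv2.imwrite(f"pics/{n}.png",cv2.resize(p,(800,600)))
    for q in("board","block_center","lever_ball","clamp_pad","tape","jar","tin","stop_face"):
        for f in(models.tip_of,):
            for r in f(q,n)[:3]:
                x,y=r["position"]; z=d[int(np.clip(round(y),0,383)),int(np.clip(round(x),0,511))]
                print(n,q,np.round([x,y],1),round(r["conf"],2),np.round(world(n,(x,y),z),3))
s=bot.read_state();print(s["time_s"],s["force"],s["tcp_rot"])
E
```

```text
scene board [261.4 206.1] 0.9 [0.577 0.013 0.019]
scene block_center [240.2 216.7] 0.97 [ 0.555 -0.058  0.041]
scene block_center [207.  297.2] 0.79 [ 0.605 -0.277  0.024]
scene block_center [160.3 212.2] 0.72 [ 0.354 -0.152  0.024]
scene lever_ball [269.1 160.2] 0.59 [0.578 0.047 0.179]
scene clamp_pad [257. 185.] 0.43 [0.558 0.022 0.093]
scene tape [329.  214.1] 0.71 [0.744 0.096 0.004]
scene jar [207.1 189.2] 0.8 [ 0.422 -0.027  0.033]
scene jar [241.4 215.5] 0.53 [ 0.556 -0.055  0.044]
scene tin [293.5 253.5] 0.55 [ 0.73  -0.09   0.065]
scene stop_face [265.6 195.4] 0.88 [0.573 0.041 0.033]
top board [245.7 205.6] 0.83 [0.564 0.028 0.015]
top block_center [353.7 189.9] 0.92 [ 0.602 -0.264  0.023]
top block_center [277.6 207.6] 0.84 [ 0.555 -0.057  0.042]
top block_center [313.1 286.5] 0.75 [ 0.348 -0.147  0.023]
top lever_ball [231.9 198.8] 0.5 [0.566 0.055 0.181]
top clamp_pad [253.5 206. ] 0.47 [0.562 0.007 0.018]
top tape [218.  143.4] 0.96 [0.741 0.104 0.002]
top jar [258.2 260. ] 0.59 [ 0.42  -0.004  0.053]
top tin [276. 150.] 0.95 [ 0.7   -0.053  0.083]
top tin [258.9 261.8] 0.55 [ 0.415 -0.006  0.051]
top stop_face [239.2 203.5] 0.88 [0.568 0.045 0.035]
top stop_face [276.9 208.9] 0.48 [ 0.552 -0.055  0.044]
0.9 [ 0.03433063 -0.38134965 -0.31260354] [[-9.39105016e-01  3.43630275e-01  4.70712787e-05]
 [ 3.43630277e-01  9.39105016e-01  4.19387551e-05]
 [-2.97934480e-05  5.55600118e-05 -9.99999998e-01]]
```

View pics/scene.png

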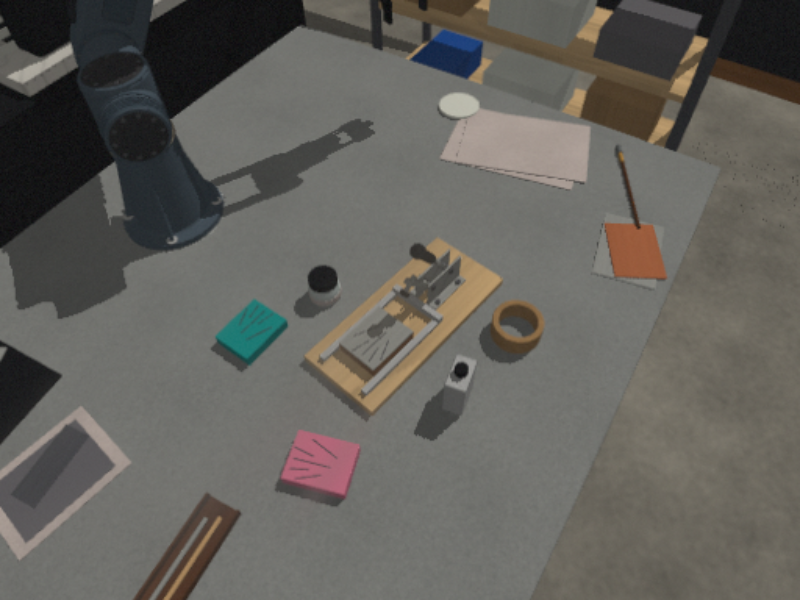

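View pics/top.png

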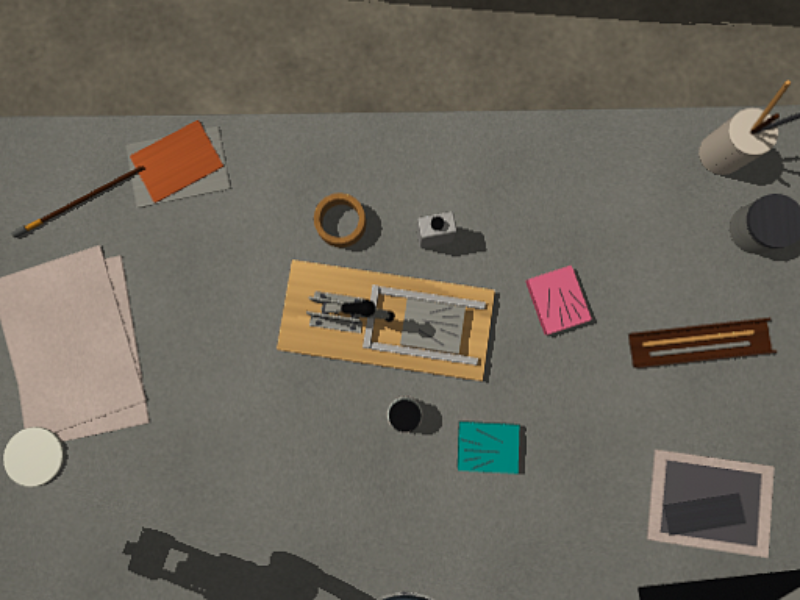

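The candidates for the block in the top view (512 px) are grey zinc in the channel at (278,208), pink at (354,190) and turquoise at (313,287). The grey one fits: it lies between the rails with its top at z≈0.041, and the coloured ones are excluded. The jar is at (258,260), the tin at (279,143) and the tape at (218,140). I'll confirm with a crop and fit the board frame.

```bash
cat >> h.py <<'E'
def cloud(n,d):
    v,u=np.nonzero(d>0); c=cams.calibration(n)
    r=cv2.undistortPoints(np.c_[u,v].astype(float)[:,None],np.array(c["mtx"]),np.array(c["dist_coeffs"]))[:,0]
    P=np.c_[r,np.ones(len(u))]*d[v,u][:,None]
    return (P-np.array(c["t"]))@np.array(c["R"]),u,v
E
python3 - <<'E'
from h import *
im=cv2.imread("top.png"); cv2.imwrite("pics/crop.png",cv2.resize(im[150:260,165:330],None,fx=4.8,fy=4.8,interpolation=cv2.INTER_CUBIC))
C=[world("top",np.array(p)*.64,z=.018) for p in((293,261),(497,290),(490,381),(277,350))]
for c in C: print(np.round(c,3))
for n in("top","scene"):
    P,u,v=cloud(n,np.load(n+"_d.npy"))
    m=(P[:,2]>.012)&(P[:,2]<.023)&(abs(P[:,0]-.57)<.2)&(abs(P[:,1]-.02)<.23)
    # board: wood-coloured
    im=cv2.imread(n+".png"); hsv=cv2.cvtColor(im,cv2.COLOR_BGR2HSV)[v,u]
    m&=(hsv[:,1]>80)&(hsv[:,0]>8)&(hsv[:,0]<25)
    r=cv2.minAreaRect(P[m,:2].astype(np.float32)); print(n,m.sum(),r,np.median(P[m,2]))
    y=np.array([-.137,.99]);y/=np.linalg.norm(y)
    x=np.array([y[1],-y[0]]); c=np.array(r[0])
    Q=np.c_[(P[:,:2]-c)@x,(P[:,:2]-c)@y,P[:,2]]
    b=(Q[:,2]>.036)&(Q[:,2]<.046)&(abs(Q[:,0])<.06)&(Q[:,1]>-.19)&(Q[:,1]<.02)
    r=cv2.minAreaRect(P[b,:2].astype(np.float32)); print("block",b.sum(),r,np.median(P[b,2]),np.percentile(Q[b,1],[0,2,50,98,100]),np.percentile(Q[b,0],[1,99]))
E
```

```text
[0.672 0.186 0.018]
[ 0.616 -0.17   0.018]
[ 0.459 -0.153  0.018]
[0.516 0.213 0.018]
top 4878 ((0.6223897337913513, 0.015951335430145264), (0.36038532853126526, 0.268784761428833), 80.66148376464844) 0.018345797378399267
block 320 ((0.5887607336044312, -0.056656867265701294), (0.03341435641050339, 0.10249258577823639), 7.580772876739502) 0.04142999827945611 [-0.11850416 -0.11350792 -0.05412636 -0.01861601 -0.01598055] [-0.05975864 -0.02811348]
scene 3211 ((0.6223077774047852, 0.014653876423835754), (0.35992923378944397, 0.2717393636703491), 80.52958679199219) 0.01915998416489057
block 276 ((0.5877917408943176, -0.05824656039476395), (0.03393648937344551, 0.10315113514661789), 4.984396457672119) 0.04225478796405502 [-0.11849722 -0.11429992 -0.05468868 -0.01892849 -0.01517776] [-0.05979667 -0.02595254]
```

View pics/crop.png

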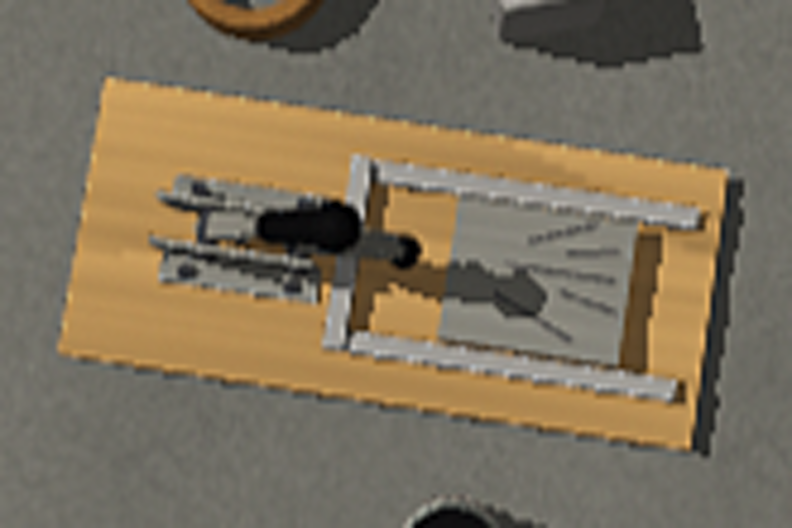

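Crop confirms: the block is the grey zinc-topped mount between the rails, with the rear edge on the right; the ball hides the hinge and the pad sits beside it. Now a clean fit of board and block.

Run:
```python
from h import *
for n in("top","scene"):
    P,u,v=cloud(n,np.load(n+"_d.npy"))
    im=cv2.imread(n+".png"); hsv=cv2.cvtColor(im,cv2.COLOR_BGR2HSV)[v,u]
    y=np.array([.158,.987]);y/=np.linalg.norm(y); c=np.array([.566,.019])
    for it in range(3):
        x=np.array([y[1],-y[0]]); Q=np.c_[(P[:,:2]-c)@x,(P[:,:2]-c)@y,P[:,2]]
        m=(abs(P[:,2]-.018)<.005)&(hsv[:,1]>80)&(hsv[:,0]>8)&(hsv[:,0]<25)&(abs(Q[:,0])<.088)&(abs(Q[:,1])<.19)
        r=cv2.minAreaRect(P[m,:2].astype(np.float32)); c=np.array(r[0]); a=np.radians(r[2]); y=np.array([np.cos(a),np.sin(a)])
        if y[1]<.7: y=np.array([-np.sin(a),np.cos(a)])
    x=np.array([y[1],-y[0]]); Q=np.c_[(P[:,:2]-c)@x,(P[:,:2]-c)@y,P[:,2]]
    print(n,r,"y",y)
    b=(abs(Q[:,2]-.041)<.004)&(abs(Q[:,0])<.037)&(Q[:,1]>-.175)&(Q[:,1]<-.0)
    print("block y",np.percentile(Q[b,1],[0,1,5,95,99,100]),np.median(Q[b,2]))
    b=(Q[:,2]>.165)&(Q[:,2]<.19)&(abs(Q[:,0])<.04)&(abs(Q[:,1]-.02)<.04)
    print("ball",Q[b].min(0),Q[b].max(0))
    b=(Q[:,2]>.09)&(Q[:,2]<.4)&(abs(Q[:,0]-.15)<.06)&(abs(Q[:,1]+.05)<.07)
    print("tin",Q[b].min(0),Q[b].max(0))
```

```text
top ((0.5685329437255859, 0.024850398302078247), (0.3603551685810089, 0.15980403125286102), 80.72368621826172) y [0.16119584 0.98692244]
block y [-0.13066806 -0.12923937 -0.12529225 -0.03556656 -0.03142299 -0.03023864] 0.04146000158480785
ball [-0.01191284  0.01368489  0.1710074 ] [0.01157957 0.03789392 0.18605881]
tin [ 0.15122909 -0.07078763  0.09096334] [ 0.17089017 -0.05181821  0.10281549]
scene ((0.5672696232795715, 0.02390243113040924), (0.359965980052948, 0.1604199856519699), 80.42758178710938) y [0.16629408 0.9860762 ]
block y [-0.12992174 -0.12889117 -0.12624098 -0.03547682 -0.0313538  -0.02982308] 0.04232515754334611
ball [-0.01026091  0.01207643  0.16563169] [0.01289682 0.03390145 0.18441014]
tin [ 0.15088567 -0.08965223  0.09002093] [ 0.17257588 -0.03491074  0.10364017]
```

```bash
python3 -m handwheel '[[0.01,-0.03,0,0,0,-0.05],[0.03,-0.07,0,0,0,-0.11],[0.05,-0.11,0,0,0,-0.17],[0.07,-0.15,0,0,0,-0.23],[0.09,-0.19,0,0,0,-0.29],[0.11,-0.23,0,0,0,-0.35],[0.12,-0.27,0,0,0,-0.40],[0.14,-0.31,0,0,0,-0.45]]' -1
```

```text
time_s: 1.57
position: [0.3473, 0.2909, 0.2477]
tcp_rot: [[-0.31, 0.951, -0.0], [0.951, 0.31, -0.0], [-0.0, -0.0, -1.0]]
force: [1.3, 0.6, 0.8]
opening: 0.48
grasp_force: 0.0
```

```bash
python3 -m handwheel '[[0.02,-0.035,0,0,0,-0.04],[0.035,-0.07,0,0,0,-0.09],[0.05,-0.105,0,0,0,-0.14],[0.065,-0.14,0,0,0,-0.19],[0.08,-0.175,0,0,0,-0.242],[0.095,-0.21,0,0,0,-0.242],[0.11,-0.245,0,0,0,-0.242],[0.128,-0.28,0,0,0,-0.242]]' -1 >/dev/null; python3 -m handwheel '[[0.015,-0.033,0,0,0,0],[0.03,-0.066,0,0,0,0],[0.045,-0.1,0,0,0,0],[0.059,-0.13,0,0,0,0],[0.059,-0.13,-0.03,0,0,0],[0.059,-0.13,-0.065,0,0,0],[0.059,-0.13,-0.1,0,0,0],[0.059,-0.13,-0.12,0,0,0]]'
```

```text
time_s: 2.9
position: [0.533, -0.117, 0.1246]
tcp_rot: [[0.164, 0.986, -0.004], [0.986, -0.164, 0.002], [0.001, -0.004, -1.0]]
force: [-0.6, 0.0, -0.1]
opening: 0.007
grasp_force: 0.0
```

```bash
python3 -m handwheel '[[0,0,0,0,0,0],[0,0,0,0,0,0],[0,0,0,0,0,0],[0,0,0,0,0,0],[0,0,0,0,0,0],[0,0,0,0,0,0],[0,0,0,0,0,0],[0,0,0,0,0,0]]'
python3 - <<'E'
from h import *
p,d=cams.capture("wrist"); cv2.imwrite("pics/w1.png",p)
s=bot.read_state(); q=np.array(s["position"])-[.568,.0245,0]; print("board xy",q[:2]@[.9866,-.163],q[:2]@[.163,.9866])
E
```

```text
time_s: 3.57
position: [0.5348, -0.1172, 0.1282]
tcp_rot: [[0.163, 0.987, 0.001], [0.987, -0.163, -0.0], [-0.0, 0.001, -1.0]]
force: [-0.5, -0.2, 0.3]
opening: 0.005
grasp_force: 0.0
board xy -0.009757701740035013 -0.14519540799071073
```

View pics/w1.png

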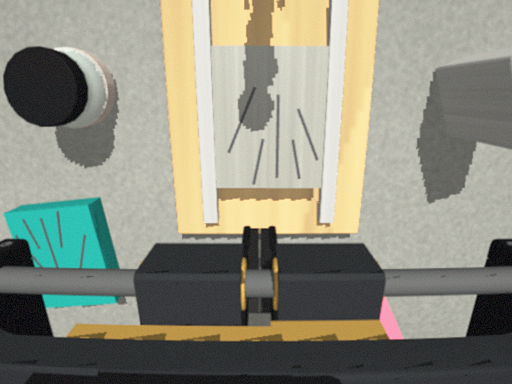

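The wrist view shows the closed fingers at (260,250), behind the block's rear edge at row 188 and slightly left of its centre line at column 270. I'll correct this sideways, step back and descend.

```bash
python3 -m handwheel '[[0.004,-0.009,0,0,0,0],[0.0075,-0.0165,0,0,0,0],[0.0075,-0.0165,-0.02,0,0,0],[0.0075,-0.0165,-0.04,0,0,0],[0.0075,-0.0165,-0.055,0,0,0],[0.0075,-0.0165,-0.07,0,0,0],[0.0075,-0.0165,-0.079,0,0,0],[0.0075,-0.0165,-0.079,0,0,0]]'; python3 -m handwheel '[[0,0.003,0,0,0,0],[0.001,0.006,0,0,0,0],[0.0015,0.009,0,0,0,0],[0.002,0.012,0,0,0,0],[0.0025,0.015,0,0,0,0],[0.003,0.018,0,0,0,0],[0.0035,0.021,0,0,0,0],[0.004,0.024,0,0,0,0]]'
```

```text
time_s: 4.28
position: [0.5413, -0.134, 0.0466]
tcp_rot: [[0.164, 0.986, -0.003], [0.986, -0.164, 0.001], [0.001, -0.003, -1.0]]
force: [-0.2, 0.9, -0.7]
opening: 0.003
grasp_force: 0.0
time_s: 4.95
position: [0.5466, -0.11, 0.049]
tcp_rot: [[0.162, 0.987, 0.001], [0.987, -0.162, -0.001], [-0.001, 0.001, -1.0]]
force: [-0.7, -1.8, 1.6]
opening: 0.006
grasp_force: 1.5
```

```bash
python3 -m handwheel '[[0.0005,0.004,0,0,0,0],[0.0015,0.008,0,0,0,0],[0.002,0.012,0,0,0,0],[0.0025,0.016,0,0,0,0],[0.0035,0.02,0,0,0,0],[0.004,0.024,0,0,0,0],[0.0045,0.028,0,0,0,0],[0.005,0.032,0,0,0,0]]'; python3 -m handwheel '[[0.0005,0.001,0,0,0,0],[0.0005,0.002,0,0,0,0],[0.0005,0.003,0,0,0,0],[0.0005,0.004,0,0,0,0],[0.001,0.005,0,0,0,0],[0.001,0.006,0,0,0,0],[0.001,0.007,0,0,0,0],[0.0015,0.008,0,0,0,0]]'
```

```text
time_s: 5.62
position: [0.5511, -0.0772, 0.0485]
tcp_rot: [[0.163, 0.987, -0.0], [0.987, -0.163, -0.0], [-0.0, -0.0, -1.0]]
force: [-0.5, -3.6, 1.8]
opening: 0.005
grasp_force: 1.4
time_s: 6.28
position: [0.5523, -0.0695, 0.0484]
tcp_rot: [[0.163, 0.987, -0.001], [0.987, -0.163, 0.0], [0.0, -0.001, -1.0]]
force: [-0.5, -2.3, 1.7]
opening: 0.007
grasp_force: 1.1
```

```bash
python3 -m handwheel '[[0,0.001,0,0,0,0],[0,0.002,0,0,0,0],[0.0005,0.003,0,0,0,0],[0.0005,0.0035,0,0,0,0],[0.0005,0.004,0,0,0,0],[0.0005,0.0045,0,0,0,0],[0.0005,0.005,0,0,0,0],[0.001,0.0055,0,0,0,0]]'
```

```text
time_s: 6.95
position: [0.5532, -0.0649, 0.0485]
tcp_rot: [[0.162, 0.987, -0.001], [0.987, -0.162, -0.001], [-0.002, -0.001, -1.0]]
force: [-2.6, -7.7, -0.1]
opening: 0.004
grasp_force: 4.1
```

Force is rising, so the block is probably against the stop; one more small press to confirm.

```bash
python3 -m handwheel '[[0,0.0005,0,0,0,0],[0,0.001,0,0,0,0],[0,0.001,0,0,0,0],[0,0.001,0,0,0,0],[0,0.001,0,0,0,0],[0,0.001,0,0,0,0],[0,0.001,0,0,0,0],[0,0.001,0,0,0,0]]'
python3 - <<'E'
from h import *
p,d=cams.capture("wrist"); s=bot.read_state()
cv2.imwrite("pics/w2.png",p)
p,d=cams.capture("top")
P,u,v=cloud("top",d)
y=np.array([.163,.9866]);x=np.array([y[1],-y[0]]);Q=np.c_[(P[:,:2]-[.568,.0245])@x,(P[:,:2]-[.568,.0245])@y,P[:,2]]
b=(abs(Q[:,2]-.041)<.003)&(abs(Q[:,0])<.037)&(Q[:,1]>-.175)&(Q[:,1]<.018)
print(np.percentile(Q[b,1],[0,1,5,95,99,100]))
cv2.imwrite("pics/t2.png",cv2.resize(p[150:260,165:330],None,fx=4.8,fy=4.8,interpolation=cv2.INTER_CUBIC))
E
```

```text
time_s: 7.62
position: [0.5531, -0.0649, 0.0485]
tcp_rot: [[0.162, 0.987, -0.001], [0.987, -0.162, -0.002], [-0.002, -0.001, -1.0]]
force: [-2.5, -8.2, -0.8]
opening: 0.003
grasp_force: 4.6
[-0.05336058 -0.05231324 -0.02241289  0.01568941  0.01745303  0.01784538]
```

View pics/w2.png

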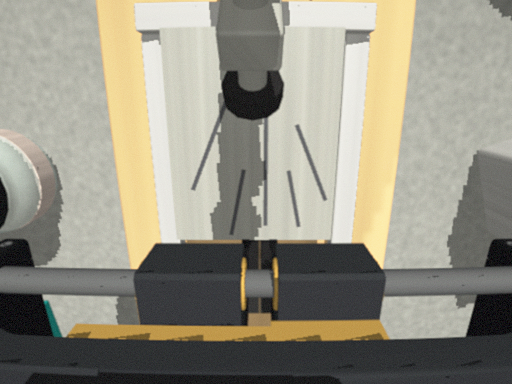

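The block's front edge (row 28) butts against the stop, the top-view depth puts it at board y 0.018, and further pressing gives no motion: it is home. Now back off, up, and approach behind the ball.

```bash
python3 -m handwheel '[[-0.001,-0.008,0,0,0,0],[-0.0025,-0.016,0,0,0,0],[-0.0025,-0.016,0.02,0,0,0],[-0.0025,-0.016,0.045,0,0,0],[-0.0025,-0.016,0.075,0,0,0],[-0.0025,-0.016,0.105,0,0,0],[-0.0025,-0.016,0.13,0,0,0],[-0.0025,-0.016,0.13,0,0,0]]'; python3 -m handwheel '[[0.002,0.015,0,0,0,0],[0.005,0.03,0,0,0,0],[0.0075,0.045,0,0,0,0],[0.01,0.06,0,0,0,0],[0.0125,0.075,0,0,0,0],[0.0145,0.088,0,0,0,0],[0.015,0.09,0,0,0,0],[0.015,0.09,0,0,0,0]]'
python3 - <<'E'
from h import *
p,d=cams.capture("top"); 
s=bot.read_state(); q=np.array(s["position"])-[.568,.0245,0]; print("board xy",q[:2]@[.9866,-.163],q[:2]@[.163,.9866])
p,d=cams.capture("scene"); cv2.imwrite("pics/s3.png",cv2.resize(p[90:250,180:340],None,fx=3.7,fy=3.7,interpolation=cv2.INTER_CUBIC))
E
```

```text
time_s: 8.38
position: [0.5541, -0.08, 0.1836]
tcp_rot: [[0.164, 0.986, 0.01], [0.987, -0.164, -0.003], [-0.001, 0.01, -1.0]]
force: [0.9, -0.0, -0.1]
opening: 0.001
grasp_force: 0.0
time_s: 9.05
position: [0.5658, 0.0116, 0.1781]
tcp_rot: [[0.162, 0.987, -0.001], [0.987, -0.162, 0.0], [0.0, -0.001, -1.0]]
force: [-0.0, -0.8, -0.2]
opening: 0.005
grasp_force: 0.0
board xy 6.808432317565931e-05 -0.013744825266740252
```

View pics/s3.png

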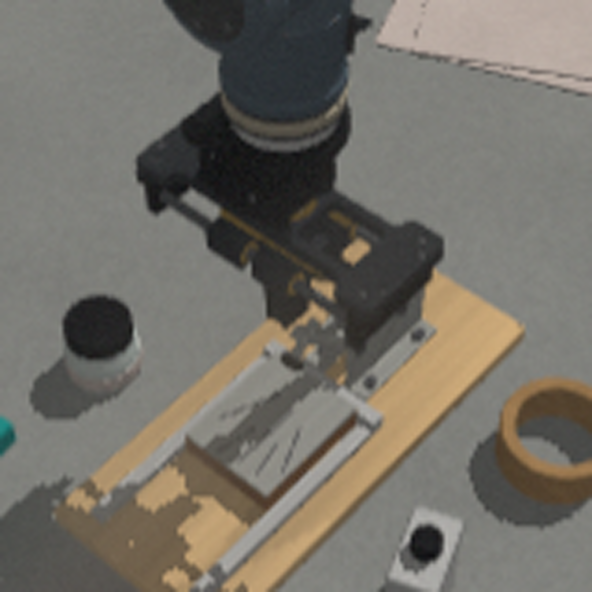

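The scene crop shows the closed fingers behind the ball, above the arm, and the block against the stop. Pushing.

```bash
python3 -m handwheel '[[0.001,0.005,0,0,0,0],[0.0015,0.01,0,0,0,0],[0.0025,0.015,0,0,0,0],[0.0035,0.02,0,0,0,0],[0.004,0.025,0,0,0,0],[0.005,0.03,0,0,0,0],[0.0055,0.035,0,0,0,0],[0.0065,0.04,0,0,0,0]]'; python3 -m handwheel '[[0.001,0.006,0,0,0,0],[0.002,0.012,0,0,0,0],[0.003,0.018,0,0,0,0],[0.004,0.024,0,0,0,0],[0.005,0.03,0,0,0,0],[0.006,0.036,0,0,0,0],[0.007,0.042,0,0,0,0],[0.008,0.048,0,0,0,0]]'
```

```text
time_s: 9.82
position: [0.5716, 0.0487, 0.1794]
tcp_rot: [[0.162, 0.987, -0.002], [0.987, -0.162, -0.005], [-0.005, -0.001, -1.0]]
force: [-4.0, -7.5, 6.0]
opening: 0.003
grasp_force: 4.4
time_s: 10.48
position: [0.5802, 0.0986, 0.1789]
tcp_rot: [[0.163, 0.987, -0.001], [0.987, -0.163, -0.001], [-0.002, -0.001, -1.0]]
force: [-2.2, -2.9, 2.6]
opening: 0.006
grasp_force: 1.9
```

```bash
python3 -m handwheel '[[0.001,0.006,0,0,0,0],[0.002,0.012,0,0,0,0],[0.003,0.018,0,0,0,0],[0.004,0.024,0,0,0,0],[0.005,0.03,0,0,0,0],[0.006,0.036,0,0,0,0],[0.007,0.042,0,0,0,0],[0.008,0.048,0,0,0,0]]'; python3 -m handwheel '[[0.0005,0.004,0,0,0,0],[0.001,0.008,0,0,0,0],[0.002,0.012,0,0,0,0],[0.0025,0.016,0,0,0,0],[0.003,0.02,0,0,0,0],[0.003,0.02,0,0,0,0],[0.003,0.02,0,0,0,0],[0.003,0.02,0,0,0,0]]'
```

```text
time_s: 11.15
position: [0.5889, 0.148, 0.1786]
tcp_rot: [[0.163, 0.987, 0.001], [0.987, -0.163, 0.001], [0.001, 0.001, -1.0]]
force: [-0.5, -0.2, -0.6]
opening: 0.001
grasp_force: 0.0
time_s: 11.82
position: [0.5915, 0.1668, 0.1785]
tcp_rot: [[0.163, 0.987, -0.0], [0.987, -0.163, -0.0], [-0.0, -0.0, -1.0]]
force: [-0.4, 0.8, -0.5]
opening: 0.008
grasp_force: 0.0
```

The force has vanished, so the lever has snapped over. Retreat upwards and check.

```bash
python3 -m handwheel '[[0,-0.01,0,0,0,0],[0,-0.01,0.03,0,0,0],[0,-0.01,0.06,0,0,0],[0,-0.01,0.09,0,0,0],[0,-0.01,0.12,0,0,0],[-0.03,0.0,0.14,0,0,0],[-0.06,0.02,0.14,0,0,0],[-0.1,0.03,0.14,0,0,0]]'; python3 -m handwheel '[[-0.03,0.03,0,0,0,0],[-0.04,0.06,0,0,0,0],[-0.05,0.09,0,0,0,0],[-0.06,0.12,0,0,0,0],[-0.07,0.15,0,0,0,0],[-0.07,0.18,0,0,0,0],[-0.07,0.2,0,0,0,0],[-0.07,0.2,0,0,0,0]]'
python3 - <<'E'
from h import *
p,d=cams.capture("top")
P,u,v=cloud("top",d)
y=np.array([.163,.9866]);x=np.array([y[1],-y[0]]);Q=np.c_[(P[:,:2]-[.568,.0245])@x,(P[:,:2]-[.568,.0245])@y,P[:,2]]
b=(abs(Q[:,2]-.041)<.003)&(abs(Q[:,0])<.037)&(Q[:,1]>-.175)&(Q[:,1]<.0195)
print(np.percentile(Q[b,1],[0,1,5,95,99,100]))
b=(Q[:,2]>.12)&(Q[:,2]<.2)&(abs(Q[:,0])<.03)&(abs(Q[:,1]-.1)<.15); print("lever",Q[b].min(0),Q[b].max(0))
cv2.imwrite("pics/t4.png",cv2.resize(p[130:260,150:340],None,fx=4.2,fy=4.2,interpolation=cv2.INTER_CUBIC))
E
```

```text
time_s: 12.48
position: [0.4934, 0.1969, 0.3204]
tcp_rot: [[0.165, 0.986, 0.006], [0.986, -0.165, 0.002], [0.003, 0.006, -1.0]]
force: [0.6, 1.1, 0.6]
opening: 0.01
grasp_force: 0.0
time_s: 13.15
position: [0.4216, 0.3996, 0.3186]
tcp_rot: [[0.16, 0.987, 0.001], [0.987, -0.16, 0.002], [0.002, 0.001, -1.0]]
force: [0.4, -0.5, 0.9]
opening: 0.007
grasp_force: 0.0
[-0.07958326 -0.07873058 -0.07511785  0.01303971  0.01805344  0.01948243]
lever [-0.01163777  0.16254728  0.12013475] [0.01167504 0.2165933  0.15282634]
```

View pics/t4.png

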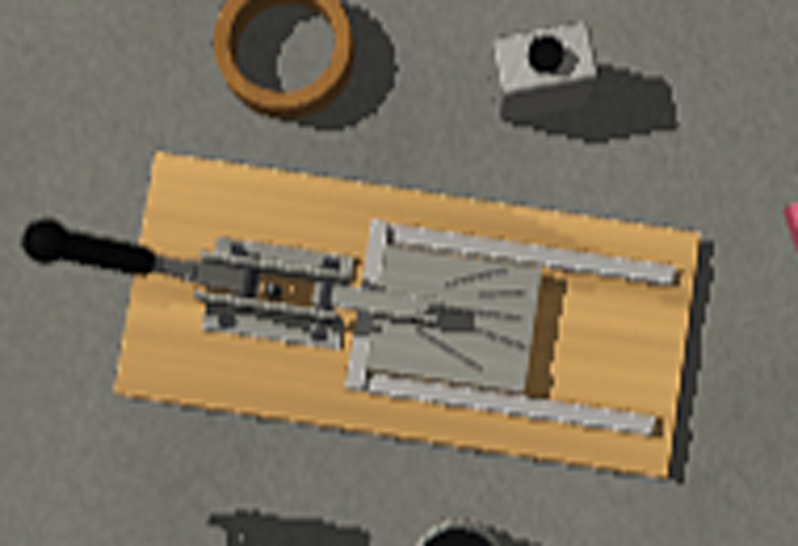

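The lever is over, with the ball at (42,240) (board y≈0.205, top z 0.153, as expected when locked). The arm is down on the block, whose rear edge is at -0.0796, so it is home. The bystanders are where they were.

```bash
python3 -c "
from rig import bot
print(bot.hand_in())"
```

```text
the job is handed in; nothing more can be done
None
```

The block is home against the stop, the lever went over and locked, the clamp arm is down on the block, and I handed the job in at about 13 s; the hand-in returned no verdict, and pad force was not measured.

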